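# Load the bead polisher and hold it running

## Task

Pour all five stone beads from the handled steel cup into the round bowl of the bead polisher, then stand the empty cup back upright on the table and let go of it. After that, press the sprung paddle of the control box about half way down, short of its stop, and finish while still holding it there, so that the polisher keeps running gently. Do not press the paddle before the beads are all in, and leave the other things on the table where they are.

Things in the scene. Friction and masses are not known exactly. Their poses are not given: they have to be found in the camera images.
- cup: Steel cup to pour from, the only vessel with a handle: round, outer diameter 65 mm at the foot and 70 mm at the rim, 55 mm high, wall 3 mm, floor 4 mm thick, about 0.14 kg. Loose, stands upright on the table. Origin: centre of its underside; z points up through the mouth. A solid straight wooden handle sticks out level along the cup's own -x axis: 14 mm thick (along y), 26 mm high (z from 24 to 50 mm), from the wall out to x = -95 mm; roughly faces the robot.
- bead0_center (a point): Centre of one of five round polished stone beads, 20 mm diameter, 11 g, starting inside the cup; they roll freely.
- bead1_center (a point): Centre of one of five round polished stone beads, 20 mm diameter, 11 g, starting inside the cup; they roll freely.
- bead2_center (a point): Centre of one of five round polished stone beads, 20 mm diameter, 11 g, starting inside the cup; they roll freely.
- bead3_center (a point): Centre of one of five round polished stone beads, 20 mm diameter, 11 g, starting inside the cup; they roll freely.
- bead4_center (a point): Centre of one of five round polished stone beads, 20 mm diameter, 11 g, starting inside the cup; they roll freely.
- bowl_floor (a point): Centre of the inner floor of the polisher's open round aluminium bowl, z up. The bowl is fixed on top of a grey motor base (180 x 180 mm, 50 mm high). Its floor is 63 mm and its rim 120 mm above the table; outer diameter 170 mm, wall 4 mm; the bowl narrows to 144 mm at its foot.
- control_box: Fixed hold-to-run control box, 150 (x) x 80 (y) x 40 (z) mm, carrying the sprung paddle. Origin: centre of its underside. The paddle is a steel strip 36 mm wide and 100 mm long, hinged about the box's y axis at x = +50 mm, z = 56 mm; its free end points to the box's -x (roughly towards the robot) and slopes up.
- paddle_pad (a point): Top centre of the round rubber pad (36 mm diameter) at the paddle's free end, where it is pressed down; 90 mm from the hinge. About 100 mm above the table when released, 83 mm when half way down, 66 mm at the lower stop. As it goes down it also moves about 10 mm towards the paddle's free end (the box's -x).
- paddle (a joint): Angle of the paddle: 0 released (raised), 0.20 rad half way, 0.40 rad fully down at the stop. A spring returns it to 0; pressing straight down on the pad takes about 2 N to start, 5 N half way and 7.5 N at the stop.
- glue_pot: Bystander: small clear lidded pot, 38 mm diameter, 36 mm high. Leave alone.
- brush: Bystander: flat brush 170 mm long lying on the table. Leave alone.
- varnish_jar: Bystander: amber jar with steel cap, 54 mm diameter, 75 mm high. Leave alone.
- dish: Bystander: low white ceramic dish, 90 mm diameter, 35 mm high. Leave alone.
- sanding_block: Bystander: cork block 70 x 40 x 25 mm. Leave alone.
- tumbler: Bystander: clear tumbler without a handle, 60 mm diameter, 80 mm high. Leave alone.
There are look-alikes about, which are no part of the job. What is shaped like the control_box but green or red is not meant.

How it is judged (in metres and radians):
On the way, in this order (a step that is already met when the one before it is completed fails the run):
1. all five beads lie in the polisher's bowl (horizontal distance between each of bead0_center, bead1_center, bead2_center, bead3_center, bead4_center and bowl_floor below 0.082 m and z of bead0_center in the frame of bowl_floor between 0.002 and 0.055 m and z of bead1_center in the frame of bowl_floor between 0.002 and 0.055 m and z of bead2_center in the frame of bowl_floor between 0.002 and 0.055 m and z of bead3_center in the frame of bowl_floor between 0.002 and 0.055 m and z of bead4_center in the frame of bowl_floor between 0.002 and 0.055 m), for 0.2 s.
2. the cup stands upright on the table, let go (height (world z) of cup between -0.004 and 0.006 m and angle between cup's own z axis and vertical below 0.12 rad and contact force between the fingers and cup below 0.05 N and linear speed of cup below 0.03 m/s), for 0.2 s.
3. the paddle is pressed about half way (value of joint paddle between 0.11 and 0.29 rad), for 0.3 s.
At the end, for the whole second after the job is handed in: All five beads are in the polisher's bowl; the cup stands upright (within 0.12 rad) on the table, at rest and not touched by the fingers; the robot itself holds the paddle between 0.11 and 0.29 rad (half way is 0.20), pushing with more than 1 N, through the last second (all of step 1 and all of step 2 and all of step 3 and contact force between any of the fingers, the arm and control_box above 1 N); the arm keeps its last pose, push and grip.
It fails at once if the paddle is pressed while a bead is not in the bowl (value of joint paddle above 0.1 rad and not (horizontal distance between each of bead0_center, bead1_center, bead2_center, bead3_center, bead4_center and bowl_floor below 0.082 m and z of bead0_center in the frame of bowl_floor between 0.002 and 0.055 m and z of bead1_center in the frame of bowl_floor between 0.002 and 0.055 m and z of bead2_center in the frame of bowl_floor between 0.002 and 0.055 m and z of bead3_center in the frame of bowl_floor between 0.002 and 0.055 m and z of bead4_center in the frame of bowl_floor between 0.002 and 0.055 m)).
It fails at once if a bystander is moved more than 30 mm or tipped (distance of any of glue_pot, brush, varnish_jar, dish, sanding_block, tumbler from where it was at the start of the episode above 0.03 m or angle between any of glue_pot, varnish_jar, dish, sanding_block, tumbler's own z axis and vertical above 0.5 rad).
It also fails if it takes over 64 s, if anything falls off the work surface, if the arm or the gripper's body presses on something with over 40 N, if the wrist force passes 120 N, or if a joint passes its speed limit or range.

## Robot

A 7-joint arm with a two-finger parallel gripper is mounted at the origin on the work surface. World frame = base frame: x ahead of the robot, y to its left, z up, the work surface at z = 0. Lengths are in m, angles in degrees, forces in N, time in s.
With the tool pointing down it reaches from about 0.425 to 0.875 m from the base axis. Payload 4.7 kg.
Tool frame: the origin (TCP) lies between the finger pads; the fingertips stand env.finger_overhang ahead of it and the grasp point (between the pads) lies 5 mm behind it (env.finger_overhang is the distance from the TCP to the fingertips, in m); z points along the fingers, y is the line along which they close (so a half turn about z gives the same grasp; the last joint's range is limited). The gripper opens to 87 mm and grips with 3 to 60 N. Pads are 19 mm wide; open, the fingers measure 117 mm over their backs; the gripper's body (75 mm by 190 mm) begins 51 mm behind the grasp point.
Start: joints at [75.923, 18.392, -4.016, 83.108, 1.295, 78.541, -3.26], TCP at [0.167, -0.628, 0.237] pointing down, gripper open.
Joint ranges: [-163.93, 163.93], [-17.29, 119.83], [-79.2, 71.16], [3.27, 140.29], [-89.18, 269.18], [5.43, 117.66], [-154.24, 154.24]. Speed limits (degrees/s): [147.25, 147.25, 180, 180, 180, 180, 180].

## Interface

Orientations are given as [roll, pitch, yaw] about the fixed x, y, z axes, in that order (R = Rz(yaw) Ry(pitch) Rx(roll)).
In Python, from cell import telemetry, eyes, env, models gives the robot as it stands. The module is installed in compiled form; this text tells all that it offers.
- The arm moves only by the tool drive_tool, never from a script. Its arguments are lists of equal length, an entry for each row: "angular": the turn, a rotation vector about the tool's x, y, z in rad, a list of three; "delta_pos": the shift along the tool's x, y, z in cm, a list of three; "gripper": the finger opening in cm, from 0 to 8.7. A call has 1 to 20 rows; each row shifts and turns the commanded pose from where the row before left it, along the tool's axes as they then stand; what a row does not reach is not made up. A row lasts 1/10 s, in which the tool goes at most 50 mm and 8.59 degrees, less where a joint would pass 70% of its speed; a pose out of reach is approached as far as the arm can. A call with a gripper value outside its range is refused whole. The fingers move at their own pace and stop on an object; "squeeze" is the grip in N (left out, the last holds). Time passes only in rows, so rows that do not move let the fingers close. It gives the time, the measured TCP pose, the force, the opening and the grip force at its end, in the units of the state.
- telemetry.get_obs(): the state, without advancing time (a new reading comes with each control period).
- eyes.read_camera(name): name is "scene" or "top"; returns a dict with "pixels" (384x512x3 uint8, red, green, blue), "mtx" (3x3 intrinsics, pixels), "origin" and "orientation" of the camera in the world. Camera axes: x right, y down, z forward; pixel columns grow to the right and rows downward; lengths in m; the calibration is good to about 2 mm. A picture is of the moment at which its call begins. There is no depth.
- env.sign_off(): hands the job in; it is judged then, once.
Trained networks look in a picture, given as the dict that the camera call returned (one of the last four; its "shot" number tells which), for a name from the list of things; names that differ only in an ending like _2 or _b are one class to them, and where a whole thing is asked for, a point or a joint stands for the part that bears it (a point fixed in the world has none). Each returns a list of dicts, best first, with "p" (0 to 1); they miss things now and then, are a little off and sometimes report something else, mostly with a low value. They report only what shows in the picture. A call takes as long as a camera call. They do not tell look-alikes from the thing itself.
- models.search_frame(picture, target): "centre" ([column, row] in pixels, amid what is visible of it).
- models.cut_out(picture, target): "pixels" (384x512 bool, what is visible of it) and "centre" ([column, row] in pixels, amid what is visible of it).
The state is a dict: "time_s": time; "qpos": joint angles; "joint_velocities": joint speeds; "effort": joint torques, N m; "tool_pos": TCP position; "tool_rot": TCP orientation; "force": force on the tool from outside, world axes, zero at the start; "wrist_torque": the same for the moment, N m; "grip_width": finger opening in m; "grasp_force": force on a finger pad.
Only numpy, scipy, OpenCV 4.12 (cv2) and the standard library are available. Lean on these libraries where they do the work, as an engineer would, in place of code of your own. Each camera call takes 0.05 s, during which the arm holds its last target. There are 200 camera calls.

## Working session

There is one attempt and no reset: what is moved stays moved. The work goes in short steps, Python scripts to look and compute and a tool call to move; the robot and the scene stay as the last step left them, time stands still between calls to the robot, and variables do not carry over. Pictures are saved under pics/ and viewed, at most 10 in all, crops included, and the job is handed in when it is done.

Besides the shell and the picture viewer there is one more tool, called after "Request:" in YAML: its name, and indented under it one key for each argument. drive_tool: Moves the arm, as the interface text tells. Its arguments: {"type":"object","properties":{"angular":{"type":"array","items":{"type":"array","items":{"type":"number"}}},"delta_pos":{"type":"array","items":{"type":"array","items":{"type":"number"}}},"gripper":{"type":"array","items":{"type":"number"}},"squeeze":{"type":"number"}},"required":["angular","delta_pos","gripper"]}

```bash
mkdir -p pics; cat > h.py <<'E'
import numpy as np, cv2
from scipy.spatial.transform import Rotation as R
from cell import telemetry, eyes, env, models
def rot(o):
    o=np.array(o,float)
    if o.shape==(3,3): return o
    if o.shape==(4,): return R.from_quat(o).as_matrix()
    return R.from_euler('xyz',o,degrees=True).as_matrix()
def ray(p,px):
    d=rot(p['orientation'])@np.linalg.inv(p['mtx'])@[px[0],px[1],1.]
    return np.array(p['origin'],float),d
def at_z(p,px,z):
    o,d=ray(p,px); return o+d*(z-o[2])/d[2]
def proj(p,X):
    c=np.array(p['mtx'])@(rot(p['orientation']).T@(np.array(X,float)-p['origin'])); return c[:2]/c[2]
def tri(ps,pxs):
    A=np.zeros((3,3));b=np.zeros(3)
    for p,x in zip(ps,pxs):
        o,d=ray(p,x);d=d/np.linalg.norm(d);M=np.eye(3)-np.outer(d,d);A+=M;b+=M@o
    return np.linalg.solve(A,b)
def save(p,n,crop=None,s=1):
    im=p['pixels'][:,:,::-1]
    if crop: a,b,c,d=crop; im=im[b:d,a:c]
    cv2.imwrite('pics/'+n,cv2.resize(im,None,fx=s,fy=s,interpolation=cv2.INTER_CUBIC))
E
python3 - <<'E'
from h import *
a=eyes.read_camera('scene');b=eyes.read_camera('top')
print(a['origin'],a['orientation'],b['origin'],b['orientation'],env.finger_overhang)
print(telemetry.get_obs())
save(a,'s0.png',s=1.5);save(b,'t0.png',s=1.5)
for n in ['cup','bead0_center','bowl_floor','control_box','paddle_pad','paddle','glue_pot','brush','varnish_jar','dish','sanding_block','tumbler']:
    for nm,p in(('s',a),('t',b)):
        try: print(n,nm,[(np.round(q['centre']).tolist(),round(q['p'],2)) for q in models.search_frame(p,n)][:5])
        except Exception as e: print(n,nm,e)
E
```

```text
[1.04574206 0.58298812 0.78075447] [-132.00951744    0.77945473  134.03926031] [0.33740158 0.04246361 1.15139838] [-171.32236252    1.07396048  -88.88739486] 0.014
{'time_s': 0.1, 'qpos': array([75.92242134, 18.43572385, -4.01703927, 83.16683402,  1.29522007,
       78.54058611, -3.26108972]), 'joint_velocities': array([ 0.06526948, -0.15302389, -0.02341803, -0.1915277 ,  0.03549703,
       -0.0225984 , -0.05064427]), 'effort': array([ 1.39941255e-05, -4.92572308e+01, -4.05539526e-01, -3.13398814e+01,
       -6.40356797e-02,  3.96020373e-02,  4.59296439e-05]), 'tool_pos': array([ 0.16682641, -0.62774913,  0.23557018]), 'tool_rot': array([-1.79902105e+02,  5.11715197e-03,  1.48875388e+01]), 'force': array([ 0.06454123,  0.04871209, -0.43451298]), 'wrist_torque': array([-0.00907286,  0.01417969, -0.00105259]), 'grasp_force': 0.0, 'grip_width': 0.08688062908510794}
cup s [([198.0, 157.0], 0.56)]
cup t [([390.0, 210.0], 0.75)]
bead0_center s [([204.0, 295.0], 0.6)]
bead0_center t [([378.0, 199.0], 0.5)]
bowl_floor s [([235.0, 212.0], 0.72)]
bowl_floor t [([268.0, 169.0], 0.96)]
control_b
[... 324 characters left out ...]
.0], 0.82), ([302.0, 249.0], 0.73)]
paddle s [([405.0, 196.0], 0.86), ([396.0, 282.0], 0.73), ([333.0, 232.0], 0.61), ([115.0, 187.0], 0.52)]
paddle t [([177.0, 199.0], 0.78), ([148.0, 296.0], 0.7), ([108.0, 190.0], 0.68)]
glue_pot s [([307.0, 199.0], 0.49)]
glue_pot t [([239.0, 241.0], 0.61)]
brush s [([267.0, 173.0], 0.78), ([236.0, 213.0], 0.73)]
brush t [([303.0, 251.0], 0.69), ([233.0, 98.0], 0.23)]
varnish_jar s [([271.0, 300.0], 0.85)]
varnish_jar t [([182.0, 127.0], 0.59)]
dish s [([116.0, 187.0], 0.58)]
dish t [([399.0, 118.0], 0.75)]
sanding_block s [([206.0, 297.0], 0.86)]
sanding_block t [([232.0, 99.0], 0.59)]
tumbler s [([139.0, 223.0], 0.92)]
tumbler t [([332.0, 100.0], 0.57)]
```

View pics/s0.png

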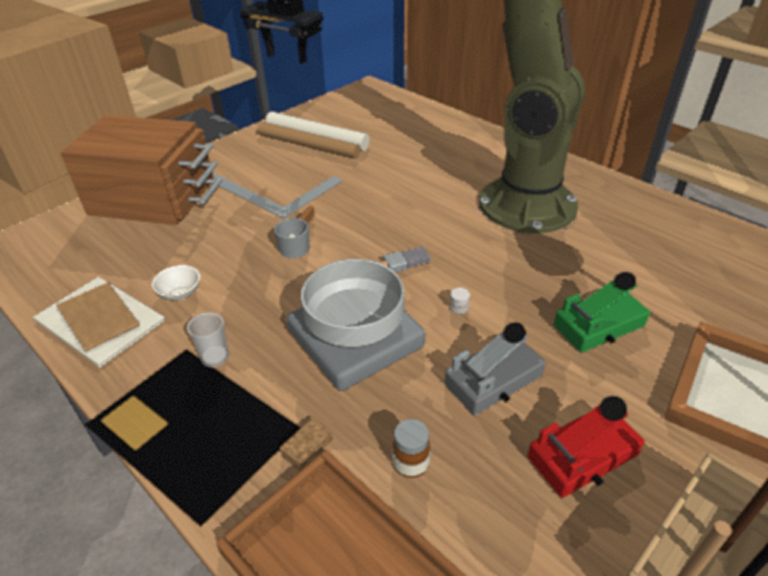

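View pics/t0.png

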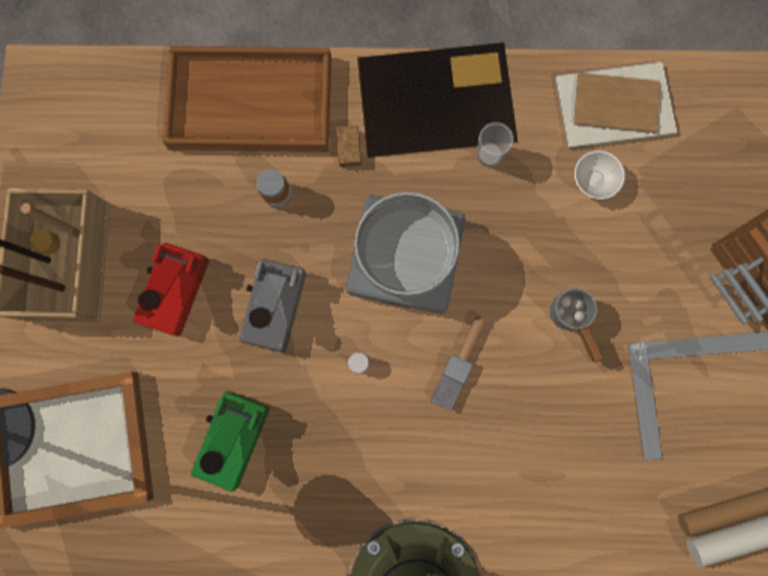

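The top view shows: 
- Cup: steel with a handle at about (382,206). The tumbler (330,97), dish (400,117) and glue pot (239,241) have no handle. 
- Control box: the grey one at about (181,203). Red (114,193) and green (154,294) are look-alikes. 
- Bowl: about (271,163).

Next is one close crop to check these choices.

```bash
python3 - <<'E'
from h import *
a=eyes.read_camera('scene');b=eyes.read_camera('top')
im=np.hstack([cv2.resize(b['pixels'][185:250,355:420],(390,390),interpolation=cv2.INTER_CUBIC),cv2.resize(b['pixels'][168:238,150:220],(390,390),interpolation=cv2.INTER_CUBIC)])
cv2.imwrite('pics/c1.png',im[:,:,::-1])
def show(t,near,p):
    for q in models.cut_out(p,t):
        if np.hypot(*(np.array(q['centre'])-near))<25:
            m=q['pixels'];ys,xs=np.nonzero(m);print(t,round(q['p'],2),q['centre'],xs.min(),xs.max(),ys.min(),ys.max(),m.sum());return q
show('cup',(385,212),b);show('cup',(198,157),a)
q=show('bowl_floor',(268,169),b);show('bowl_floor',(235,205),a)
show('control_box',(181,203),b);show('paddle_pad',(175,208),b);show('paddle_pad',(340,225),a)
pa=[q['centre'] for q in models.search_frame(a,'paddle_pad')];pb=[q['centre'] for q in models.search_frame(b,'paddle_pad')]
print(pa,pb)
# hand readings
print('cup rim c z55',at_z(b,(382.3,206),.055),'handle end',at_z(b,(398,237),.04))
print('cup s',at_z(a,(194.5,152),.055),'bowl',at_z(b,(271,162.5),.12),at_z(a,(236,200),.12),'pad',at_z(b,(173.5,211.5),.1),at_z(a,(343,222),.1),tri([a,b],[(343,222),(173.5,211.5)]))
E
```

```text
cup 0.69 [389.6, 207.4] 366 399 193 239 623
cup 0.83 [197.3, 156.8] 183 208 138 170 554
bowl_floor 0.55 [267.2, 166.6] 231 309 129 209 4911
bowl_floor 0.68 [233.5, 211.6] 191 282 173 260 5270
control_box 0.56 [180.8, 207.9] 159 203 173 234 1862
paddle_pad 0.6 [174.4, 201.2] 166 190 183 218 518
paddle_pad 0.89 [334.7, 232.5] 312 349 215 250 643
[[397.1, 282.0], [333.4, 232.7], [408.3, 195.2]] [[107.1, 187.7], [149.0, 296.1], [175.6, 204.4], [387.9, 206.9]]
cup rim c z55 [ 0.47149003 -0.26073263  0.055     ] handle end [ 0.39469738 -0.3025555   0.04      ]
cup s [ 0.47190186 -0.26112552  0.055     ] bowl [0.56550084 0.0239396  0.12      ] [0.5797688  0.04288314 0.12      ] pad [0.44367063 0.26053753 0.1       ] [0.44557827 0.26523336 0.1       ] [0.44327583 0.26246462 0.09634679]
```

View pics/c1.png

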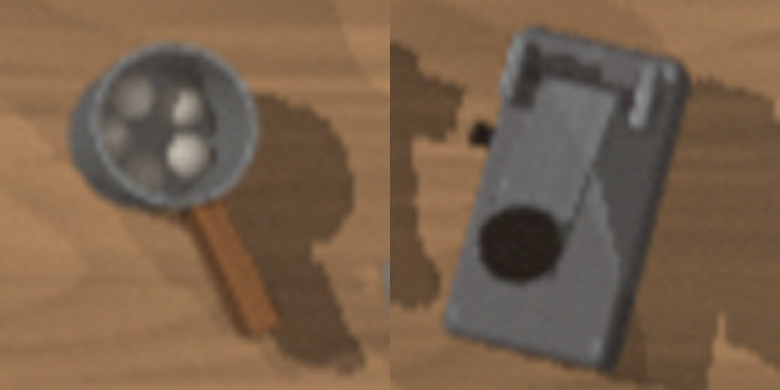

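```bash
python3 - <<'E'
from h import *
a=eyes.read_camera('scene');b=eyes.read_camera('top')
c=at_z(b,(384.6,206),.055);h=at_z(b,(398.7,238.7),.05)
print(c,h,np.linalg.norm((h-c)[:2]),np.degrees(np.arctan2(*(c-h)[1::-1])))
print(proj(a,c),proj(a,h),at_z(a,(194.5,152),.055), at_z(a,(205,139.5),.05))
bb=at_z(b,(271.7,163.3),.12);print('bowl',bb,at_z(b,(271.7,163.3),.12))
t=np.linspace(0,6.28,40)
P=np.array([proj(a,bb+[.085*np.cos(x),.085*np.sin(x),0]) for x in t]);print('scene rim pred',P.min(0),P.max(0))
P=np.array([proj(b,bb+[.085*np.cos(x),.085*np.sin(x),0]) for x in t]);print('top rim pred',P.min(0),P.max(0))
print('brush',[at_z(b,p,.01) for p in [(318,214),(298,270)]],'glue',at_z(b,(239,241),.036))
E
```

```text
[ 0.47158986 -0.26653125  0.055     ] [ 0.38995253 -0.30107149  0.05      ] 0.08864357101329949 22.932913701442292
[193.46810561 151.24954506] [206.55520972 137.35873326] [ 0.47190186 -0.26112552  0.055     ] [ 0.40136192 -0.29538509  0.05      ]
bowl [0.56353801 0.02221108 0.12      ] [0.56353801 0.02221108 0.12      ]
scene rim pred [200.61185173 171.32948108] [269.21802684 217.29572956]
top rim pred [236.79857623 129.51676607] [306.68151554 197.85159663]
brush [array([ 0.45282643, -0.10386268,  0.01      ]), array([ 0.30628147, -0.05175224,  0.01      ])] glue [0.37716579 0.10167276 0.036     ]
```

Request:
drive_tool:
  angular:
    - [0,0,0]
    - [0,0,0]
    - [0,0,0]
    - [0,0,0]
    - [0,0,0]
    - [0,0,0]
    - [0,0,0]
    - [0,0,0]
    - [0,0,0]
    - [0,0,0]
    - [0,0,-0.075]
    - [0,0,-0.075]
    - [0,0.0873,0]
    - [0,0.0873,0]
    - [0,0.0873,0]
    - [0,0.0873,0]
    - [0,0,0]
  delta_pos:
    - [2.9,-2.6,0]
    - [2.9,-2.6,0]
    - [2.9,-2.6,0]
    - [2.9,-2.6,0]
    - [2.9,-2.6,0]
    - [2.9,-2.6,0]
    - [2.9,-2.6,0]
    - [2.9,-2.6,0]
    - [2.9,-2.6,0]
    - [2.9,-2.6,0]
    - [0,0,0]
    - [0,0,0]
    - [0,0,0]
    - [0,0,0]
    - [0,0,0]
    - [0,0,0]
    - [0,0,0]
  gripper: [6,6,6,6,6,6,6,6,6,6,6,6,6,6,6,6,6]

```text
time_s: 3.65
tool_pos: [0.3779, -0.304, 0.2359]
tool_rot: [-179.9, -20.0, 23.1]
force: [-0.6, 0.3, 0.7]
grip_width: 0.0601
grasp_force: 0.0
```

```bash
cat >> h.py <<'E'
def plan(tp,trpy=None,n=1):
    s=telemetry.get_obs();M=rot(s['tool_rot']);d=M.T@(np.array(tp)-s['tool_pos'])*100
    w=np.zeros(3) if trpy is None else R.from_matrix(M.T@(trpy if np.shape(trpy)==(3,3) else rot(trpy))).as_rotvec()
    print('pos',np.round(s['tool_pos'],4),'rpy',np.round(s['tool_rot'],1),'q',np.round(s['qpos'],1),'F',np.round(s['force'],1),'w',round(s['grip_width'],4),'t',s['time_s'])
    print('delta cm',np.round(d,2),'ang',np.round(w,3))
E
python3 - <<'E'
from h import *
# model orientation check
s=telemetry.get_obs();q=s['qpos']
def f(q): return R.from_euler('ZYZYZYZ',[-q[0],q[1],-q[2],q[3],-q[4],q[5],-q[6]],degrees=True)
for qq,rr in(([75.92242134,18.43572385,-4.01703927,83.16683402,1.29522007,78.54058611,-3.26108972],[-179.902,.005,14.8875]),(q,s['tool_rot'])):
    print(np.round((f(qq).inv()*R.from_matrix(rot(rr))).as_rotvec(degrees=True),2))
b=eyes.read_camera('top')
save(b,'c2.png',(320,130,450,270),4)
g=np.array([.472,-.264,.037])-.068*np.array([np.cos(.41),np.sin(.41),0])
psi=23.5
Rt=R.from_euler('z',psi,degrees=True).as_matrix()@rot([180,0,0])@R.from_euler('y',20,degrees=True).as_matrix()
tz=Rt[:,2];print(tz,'tcp',g+.005*tz)
plan(g+.005*tz,Rt)
E
```

```text
Traceback (most recent call last):
  File "scipy/spatial/transform/_rotation.pyx", line 1413, in scipy.spatial.transform._rotation.Rotation.from_euler
ValueError: Expected axis specification to be a non-empty string of upto 3 characters, got ZYZYZYZ
```

```bash
cat >> h.py <<'E'
def fr(q):
    r=R.identity()
    for i,x in enumerate(q): r=r*R.from_euler('zyzyzyz'[i],x if i%2 else -x,degrees=True)
    return r
E
python3 - <<'E'
from h import *
s=telemetry.get_obs();q=s['qpos']
for qq,rr in(([75.92242134,18.43572385,-4.01703927,83.16683402,1.29522007,78.54058611,-3.26108972],[-179.902,.005,14.8875]),(q,s['tool_rot'])):
    print(np.round((fr(qq).inv()*R.from_matrix(rot(rr))).as_rotvec(degrees=True),2))
b=eyes.read_camera('top')
save(b,'c2.png',(320,130,450,270),4)
psi=23.5
g=np.array([.472,-.264,.037])-.068*np.array([np.cos(.41),np.sin(.41),0])
Rt=R.from_euler('z',psi,degrees=True).as_matrix()@rot([180,0,0])@R.from_euler('y',20,degrees=True).as_matrix()
tz=Rt[:,2];print(tz,'tcp',g+.005*tz)
plan(g+.005*tz,Rt)
E
```

```text
[-0.  0. 90.]
[ 0. -0. 90.]
[ 0.31365302  0.13638021 -0.93969262] tcp [ 0.41120405 -0.29042353  0.03230154]
pos [ 0.3792 -0.3032  0.2363] rpy [-180.   -19.9   23.3] q [ 62.1  -6.  -12.  112.3 -21.8  69.1  -9.6] F [0.5 0.7 0.2] w 0.0601 t 3.7
delta cm [-3.71  0.1  20.36] ang [ 0.001  0.001 -0.004]
```

View pics/c2.png

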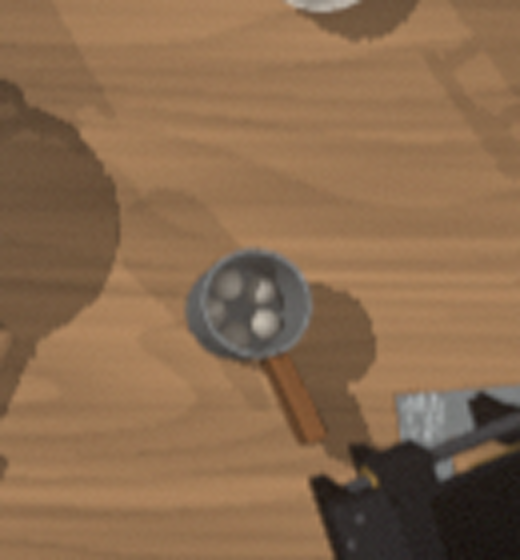

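The crop shows the cup rim centred at about (384,206) and the handle end at (398,240). The open gripper is behind the handle and lined up with it, so I'll descend.

Request:
drive_tool:
  angular:
    - [0,0,0]
    - [0,0,0]
    - [0,0,0]
    - [0,0,0]
    - [0,0,0]
    - [0,0,0]
    - [0,0,0]
    - [0,0,0]
    - [0,0,0]
    - [0,0,0]
  delta_pos:
    - [-1.2,0,3]
    - [-1.2,0.1,3]
    - [-1.3,0,3]
    - [0,0,3]
    - [0,0,2.4]
    - [0,0,2]
    - [0,0,2]
    - [0,0,1]
    - [0,0,1]
    - [0,0,0]
  gripper: [6,6,6,6,6,6,6,6,6,6]

```text
time_s: 4.7
tool_pos: [0.4134, -0.2884, 0.0316]
tool_rot: [-179.9, -20.0, 23.6]
force: [-0.3, 0.4, 0.3]
grip_width: 0.0598
grasp_force: 0.0
```

```bash
python3 - <<'E'
from h import *
plan([.411,-.290,.032])
b=eyes.read_camera('top');save(b,'c3.png',(340,160,440,260),5)
E
```

```text
pos [ 0.4134 -0.2884  0.0316] rpy [-179.9  -20.    23.6] q [ 58.8   9.7 -14.8 122.9 -24.1  42.6  -5. ] F [-0.3  0.4  0.3] w 0.0598 t 4.7
delta cm [-0.25  0.05 -0.14] ang [0. 0. 0.]
```

View pics/c3.png

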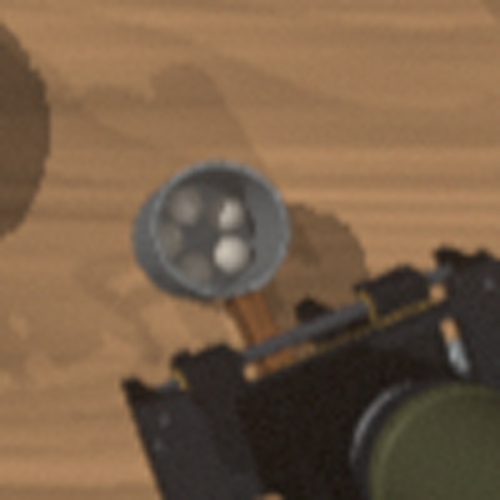

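The handle lies between the fingers, so I'll grip it.

Request:
drive_tool:
  angular:
    - [0,0,0]
    - [0,0,0]
    - [0,0,0]
    - [0,0,0]
    - [0,0,0]
    - [0,0,0]
    - [0,0,0]
    - [0,0,0]
    - [0,0,0]
    - [0,0,0]
  delta_pos:
    - [0,0,0]
    - [0,0,0]
    - [0,0,0]
    - [0,0,0]
    - [0,0,0]
    - [0,0,0]
    - [0,0,0]
    - [0,0,0]
    - [0,0,0]
    - [0,0,0]
  gripper: [4,3,2,1,1,1,1,1,1,1]
  squeeze: 45

```text
time_s: 5.75
tool_pos: [0.413, -0.2896, 0.0323]
tool_rot: [180.0, -20.0, 23.5]
force: [-0.1, -0.1, 0.4]
grip_width: 0.0136
grasp_force: 44.9
```

```bash
python3 - <<'E'
from h import *
from scipy.optimize import least_squares
s=telemetry.get_obs()
# FK fit: h,L1,L2,Lt + elbow x offsets
data=[([75.92242134,18.43572385,-4.01703927,83.16683402,1.29522007,78.54058611,-3.26108972],[.16682641,-.62774913,.23557018]),
([62.1,-6,-12,112.3,-21.8,69.1,-9.6],[.3792,-.3032,.2363]),(s['qpos'],s['tool_pos'])]
def pos(q,L):
    h,L1,L2,Lt,e1,e2,e3=L; z=np.array([0,0,1.]);x=np.array([1.,0,0])
    f=lambda n: fr(q[:n]).as_matrix() if n else np.eye(3)
    return h*z+f(3)@(L1*z+e1*x)+f(5)@(L2*z+e2*x)+f(7)@(Lt*z)+f(6)@(e3*x)
r=least_squares(lambda L: np.r_[np.concatenate([pos(q,L)-p for q,p in data]),.01*(L[4:])],[.36,.42,.5,.3,0,0,0])
print(np.round(r.x,4),np.abs(r.fun).max())
E
```

```text
[ 1.758e-01  4.641e-01  5.033e-01  2.829e-01  9.400e-03 -6.500e-03
 -4.000e-04] 0.02565624000158609
```

```bash
cat > ik.py <<'E'
from h import *
from scipy.optimize import least_squares
L=[.1758,.4641,.5033,.2829,.0094,-.0065,-.0004]
lo=np.array([-163.93,-17.29,-79.2,3.27,-89.18,5.43,-154.24]);hi=np.array([163.93,119.83,71.16,140.29,269.18,117.66,154.24])
def pos(q):
    h,L1,L2,Lt,e1,e2,e3=L; z=np.array([0,0,1.]);x=np.array([1.,0,0])
    f=lambda n: fr(q[:n]).as_matrix()
    return h*z+f(3)@(L1*z+e1*x)+f(5)@(L2*z+e2*x)+f(7)@(Lt*z)+f(6)@(e3*x)
def ik(q0,p,Rm):
    q0=np.clip(q0,lo+.1,hi-.1)
    def e(q): return np.r_[(pos(q)-p)*10,(R.from_matrix(Rm)*R.from_euler('z',-90,degrees=True)*fr(q).inv()).as_rotvec()*3,(q-q0)*2e-4]
    r=least_squares(e,q0,bounds=(lo,hi)); q=r.x
    return q,np.linalg.norm(pos(q)-p),np.degrees(np.linalg.norm(e(q)[3:6]/3))
def tool(psi,phi,tilt=20):
    return R.from_euler('z',psi,degrees=True).as_matrix()@R.from_euler('x',-phi,degrees=True).as_matrix()@rot([180,0,0])@R.from_euler('y',tilt,degrees=True).as_matrix()
E
python3 - <<'E'
from ik import *
s=telemetry.get_obs();q0=s['qpos']
g0=s['tool_pos']
for psi in (25,0,-20,-40):
    # TCP in cup frame: ~(-.068,0,.032); want lip (0,.035,.055) near bowl ctr - .02 p
    q=q0
    up=g0.copy();up[2]=.27
    q,*_=ik(q,up,tool(23.5,0))
    Rz=R.from_euler('z',psi,degrees=True).as_matrix()
    out=[]
    for k,phi in enumerate([0,0,0,0,20,40,60,80,90,100]):
        C=Rz@R.from_euler('x',-phi,degrees=True).as_matrix()
        Cf=Rz@R.from_euler('x',-100,degrees=True).as_matrix()
        lip=np.array([.564,.023,0])-.03*Rz[:,1]
        off=Cf@(np.array([0,.035,.055])-[-.068,0,.033])
        tgt=lip-off;tgt[2]=.265
        a=min(1,(k+1)/4)
        p=up+(tgt-up)*a; ps=23.5+(psi-23.5)*a
        q,ep,er=ik(q,p,tool(ps,phi)); 
    print(psi,np.round(tgt,3),np.round(q,0),round(ep,3),round(er,1))
E
```

```text
25 [ 0.522 -0.047  0.265] [  22.   12.  -48.  138.  117.   93. -141.] 0.0 0.0
0 [ 0.496 -0.023  0.265] [  10.   25.  -44.  123.   98.  118. -137.] 0.0 0.0
-20 [0.485 0.003 0.265] [ -27.   27.   -3.  111.   75.  118. -135.] 0.0 0.0
-40 [0.483 0.032 0.265] [ -52.   39.   33.   97.   54.  118. -125.] 0.0 0.0
```

Request:
drive_tool:
  angular:
    - [0,0,0]
    - [0,0,0]
    - [0,0,0]
    - [0,0,0]
    - [0,0,0]
    - [0,0,0]
    - [0,0,0]
    - [0,0,0]
    - [0,0,0]
    - [0,0,0]
    - [0,0,0]
    - [0,0,0]
  delta_pos:
    - [0.3,0,-0.8]
    - [0.5,0,-1.4]
    - [0.8,0,-2.2]
    - [0.8,0,-2.2]
    - [0.8,0,-2.2]
    - [0.8,0,-2.2]
    - [0.8,0,-2.2]
    - [0.8,0,-2.2]
    - [0.8,0,-2.2]
    - [0.8,0,-2.2]
    - [0.8,0,-2.2]
    - [0,0,0]
  gripper: [1,1,1,1,1,1,1,1,1,1,1,1]

```text
time_s: 6.95
tool_pos: [0.414, -0.2902, 0.2697]
tool_rot: [179.7, -20.1, 23.6]
force: [-0.2, -0.3, -1.7]
grip_width: 0.0134
grasp_force: 44.9
```

Request:
drive_tool:
  angular:
    - [0,0,0]
    - [0,0,0]
    - [0,0,0]
    - [0,0,0]
    - [0,0,0]
    - [0,0,0]
    - [0,0,0]
    - [0,0,0]
    - [0,0,0]
    - [0,0,0]
    - [0,0,0]
    - [0,0,0]
    - [-0.02,0,0.055]
    - [-0.02,0,0.055]
    - [-0.02,0,0.055]
    - [-0.02,0,0.055]
    - [0,0,0]
  delta_pos:
    - [0.8,-0.9,0.3]
    - [1.5,-1.7,0.54]
    - [1.6,-1.8,0.58]
    - [1.6,-1.8,0.58]
    - [1.6,-1.8,0.58]
    - [1.6,-1.8,0.58]
    - [1.6,-1.8,0.58]
    - [1.6,-1.8,0.58]
    - [1.6,-1.8,0.58]
    - [1.6,-1.8,0.58]
    - [1.6,-1.8,0.58]
    - [0.9,-1,0.36]
    - [0,0,0]
    - [0,0,0]
    - [0,0,0]
    - [0,0,0]
    - [0,0,0]
  gripper: [1,1,1,1,1,1,1,1,1,1,1,1,1,1,1,1,1]

```text
time_s: 8.65
tool_pos: [0.5042, -0.0313, 0.2638]
tool_rot: [-179.9, -19.8, 10.2]
force: [-0.5, 0.0, -2.7]
grip_width: 0.0134
grasp_force: 44.9
```

```bash
python3 - <<'E'
from ik import *
s=telemetry.get_obs()
plan([.505,-.033,.265],tool(10,0)); print('model err',pos(s['qpos'])-s['tool_pos'])
a=eyes.read_camera('scene');save(a,'s4.png',(100,60,400,300),2)
E
```

```text
pos [ 0.5042 -0.0313  0.2638] rpy [-179.9  -19.8   10.2] q [ 48.3 -16.  -36.6 114.8 -19.2  60.7 -61.6] F [-0.5  0.  -2.7] w 0.0134 t 8.65
delta cm [ 0.09  0.18 -0.1 ] ang [-0.002  0.004  0.003]
model err [-0.00807726  0.01500942 -0.00093618]
```

View pics/s4.png

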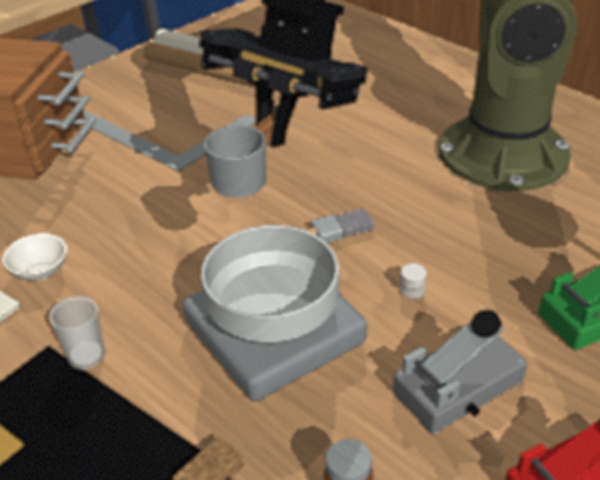

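The cup is gripped level, at crop (235,160), just right of the bowl. I'll roll it part way and check.

Request:
drive_tool:
  angular:
    - [-0.1,0,-0.036]
    - [-0.12,0,-0.044]
    - [-0.12,0,-0.044]
    - [-0.12,0,-0.044]
    - [-0.12,0,-0.044]
    - [-0.12,0,-0.044]
    - [-0.12,0,-0.044]
    - [-0.12,0,-0.044]
    - [0,0,0]
  delta_pos:
    - [0,0,0]
    - [0,0,0]
    - [0,0,0]
    - [0,0,0]
    - [0,0,0]
    - [0,0,0]
    - [0,0,0]
    - [0,0,0]
    - [0,0,0]
  gripper: [1,1,1,1,1,1,1,1,1]

```text
time_s: 9.6
tool_pos: [0.5034, -0.0309, 0.2603]
tool_rot: [123.2, -10.4, 27.1]
force: [-0.9, 0.3, -3.8]
grip_width: 0.0136
grasp_force: 44.9
```

```bash
python3 - <<'E'
from ik import *
plan([.505,-.033,.265],tool(10,100))
M=rot(telemetry.get_obs()['tool_rot']);C=M@tool(0,0).T.T if 0 else M@tool(0,0).T
# cup frame = M * inv(tool in cup)
C=M@tool(0,0).T@np.eye(3) if 0 else M@np.linalg.inv(tool(0,0));print('cup z',C[:,2],'cup x',C[:,0])
E
```

```text
pos [ 0.5034 -0.0309  0.2603] rpy [123.2 -10.4  27.1] q [  24.3   -5.6  -57.7  124.2   57.1   71.2 -127.8] F [-0.9  0.3 -3.8] w 0.0136 t 9.6
delta cm [ 0.13  0.53 -0.03] ang [-0.737 -0.005 -0.25 ]
cup z [-0.1410824   0.81135544  0.56727251] cup x [ 0.98328793  0.18144123 -0.01496408]
```

Request:
drive_tool:
  angular:
    - [-0.11,0,-0.04]
    - [-0.11,0,-0.04]
    - [-0.11,0,-0.04]
    - [-0.11,0,-0.04]
    - [-0.08,0,-0.03]
    - [-0.08,0,-0.03]
    - [-0.05,0,-0.018]
    - [-0.05,0,-0.018]
    - [-0.05,0,-0.018]
    - [0,0,0]
    - [0,0,0]
    - [0,0,0]
    - [0,0,0]
  delta_pos:
    - [0.1,0.5,0]
    - [0,0,0]
    - [0,0,0]
    - [0,0,0]
    - [0,0,0]
    - [0,0,0]
    - [0,0,0]
    - [0,0,0]
    - [0,0,0]
    - [0,0,0]
    - [0,0,0]
    - [0,0,0]
    - [0,0,0]
  gripper: [1,1,1,1,1,1,1,1,1,1,1,1,1]

```text
time_s: 10.9
tool_pos: [0.506, -0.0365, 0.2698]
tool_rot: [79.5, 4.2, 29.6]
force: [-0.5, 0.7, -1.3]
grip_width: 0.0136
grasp_force: 44.9
```

```bash
python3 - <<'E'
from ik import *
plan([.505,-.033,.265],tool(10,100))
M=rot(telemetry.get_obs()['tool_rot']);C=M@np.linalg.inv(tool(0,0));print('cup z',C[:,2],'cup x',C[:,0])
a=eyes.read_camera('scene');b=eyes.read_camera('top')
im=np.hstack([cv2.resize(a['pixels'][120:290,150:320],(390,390),interpolation=cv2.INTER_CUBIC),cv2.resize(b['pixels'][100:240,200:340],(390,390),interpolation=cv2.INTER_CUBIC)])
cv2.imwrite('pics/p5.png',im[:,:,::-1])
E
```

```text
pos [ 0.506  -0.0365  0.2698] rpy [79.5  4.2 29.6] q [ -13.2   29.8  -30.8  128.1   91.7  117.1 -150.1] F [-0.5  0.7 -1.3] w 0.0136 t 10.9
delta cm [ 0.12 -0.41 -0.43] ang [ 0.018 -0.     0.013]
cup z [-0.17086734  0.96579593 -0.19504505] cup x [ 0.98489847  0.17302757 -0.00603787]
```

View pics/p5.png

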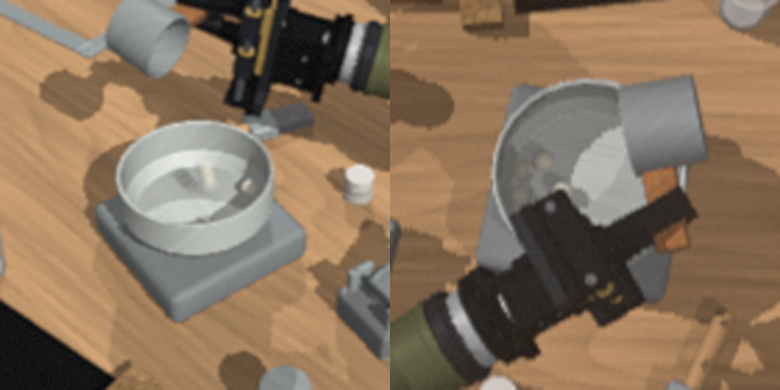

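The scene view shows the cup tipped with beads on the bowl floor. The top view shows several beads at about crop (545,155) to (560,190). I'll roll back and then count them.

Request:
drive_tool:
  angular:
    - [0.1,0,0.036]
    - [0.118,0,0.043]
    - [0.118,0,0.043]
    - [0.118,0,0.043]
    - [0.118,0,0.043]
    - [0.118,0,0.043]
    - [0.118,0,0.043]
    - [0.118,0,0.043]
    - [0.118,0,0.043]
    - [0.118,0,0.043]
    - [0.118,0,0.043]
    - [0.118,0,0.043]
    - [0.118,0,0.043]
    - [0.118,0,0.043]
    - [0,0,0]
  delta_pos:
    - [0,0,0]
    - [0,0,0]
    - [0,0,0]
    - [0,0,0]
    - [0,0,0]
    - [0,0,0]
    - [0,0,0]
    - [0,0,0]
    - [0,0,0]
    - [0,0,0]
    - [0,0,0]
    - [0,0,0]
    - [0,0,0]
    - [0,0,0]
    - [0,0,0]
  gripper: [1,1,1,1,1,1,1,1,1,1,1,1,1,1,1]

```text
time_s: 12.5
tool_pos: [0.5055, -0.0403, 0.2696]
tool_rot: [178.3, -19.6, 10.2]
force: [0.1, -0.8, -1.5]
grip_width: 0.0134
grasp_force: 44.9
```

```bash
python3 - <<'E'
from ik import *
plan([.415,-.290,.27],tool(23.5,0))
a=eyes.read_camera('scene');b=eyes.read_camera('top')
for p in(a,b): print([(np.round(q['centre']).tolist(),round(q['p'],2)) for q in models.search_frame(p,'bead0_center')])
im=np.hstack([cv2.resize(a['pixels'][130:260,180:310],(390,390),interpolation=cv2.INTER_CUBIC),cv2.resize(b['pixels'][110:230,220:340],(390,390),interpolation=cv2.INTER_CUBIC)])
cv2.imwrite('pics/p6.png',im[:,:,::-1])
E
```

```text
pos [ 0.5055 -0.0403  0.2696] rpy [178.3 -19.6  10.2] q [  4.3 -14.1  -0.6 115.3  -3.5  59.4 -75.2] F [ 0.1 -0.8 -1.5] w 0.0134 t 12.5
delta cm [-12.54  23.1   -3.79] ang [ 0.109  0.011 -0.219]
[([258.0, 201.0], 0.39)]
[]
```

View pics/p6.png

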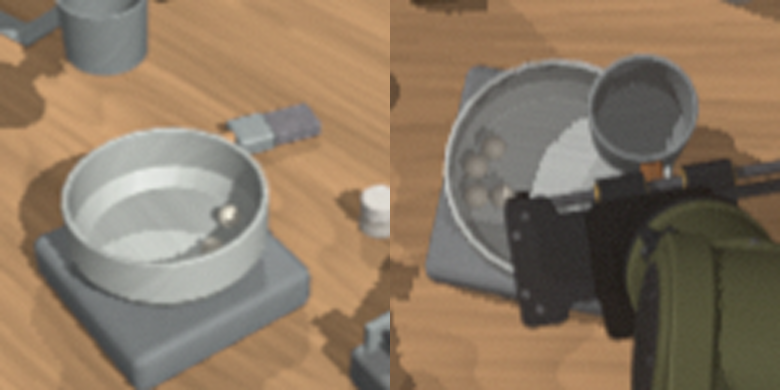

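The top crop shows the beads clustered at about (470–505,145–195) in the bowl, and the cup at (640,110) is empty. I'll carry the cup back.

Request:
drive_tool:
  angular:
    - [0,0,0]
    - [0,0,0]
    - [0,0,0]
    - [0,0,0]
    - [0,0,0]
    - [0,0,0]
    - [0,0,0]
    - [0,0,0]
    - [0,0,0]
    - [0,0,0]
    - [0,0,0]
    - [0.036,0.004,-0.073]
    - [0.036,0.004,-0.073]
    - [0.036,0.004,-0.073]
    - [0,0,0]
  delta_pos:
    - [-1.14,2.1,-0.345]
    - [-1.14,2.1,-0.345]
    - [-1.14,2.1,-0.345]
    - [-1.14,2.1,-0.345]
    - [-1.14,2.1,-0.345]
    - [-1.14,2.1,-0.345]
    - [-1.14,2.1,-0.345]
    - [-1.14,2.1,-0.345]
    - [-1.14,2.1,-0.345]
    - [-1.14,2.1,-0.345]
    - [-1.14,2.1,-0.345]
    - [0,0,0]
    - [0,0,0]
    - [0,0,0]
    - [0,0,0]
  gripper: [1,1,1,1,1,1,1,1,1,1,1,1,1,1,1]

```text
time_s: 14.2
tool_pos: [0.4179, -0.2857, 0.2695]
tool_rot: [179.8, -20.0, 24.1]
force: [0.1, -0.8, -2.3]
grip_width: 0.0137
grasp_force: 44.9
```

```bash
python3 - <<'E'
from ik import *
plan([.413,-.2896,.0325],tool(23.5,0))
b=eyes.read_camera('top')
print([(np.round(q['centre']).tolist(),round(q['p'],2)) for q in models.search_frame(b,'bead0_center')])
E
```

```text
pos [ 0.4179 -0.2857  0.2695] rpy [179.8 -20.   24.1] q [ 12.4  -8.1  29.1 109.4 -15.1  69.8 -20.1] F [ 0.1 -0.8 -2.3] w 0.0137 t 14.2
delta cm [-8.66  0.08 22.07] ang [-0.001  0.001  0.01 ]
[([413.0, 192.0], 0.66), ([262.0, 183.0], 0.42)]
```

Request:
drive_tool:
  angular:
    - [0,0,0]
    - [0,0,0]
    - [0,0,0]
    - [0,0,0]
    - [0,0,0]
    - [0,0,0]
    - [0,0,0]
    - [0,0,0]
    - [0,0,0]
    - [0,0,0]
    - [0,0,0]
    - [0,0,0]
    - [0,0,0]
    - [0,0,0]
    - [0,0,0]
  delta_pos:
    - [-0.95,0,2.45]
    - [-0.95,0,2.45]
    - [-0.95,0,2.45]
    - [-0.95,0,2.45]
    - [-0.95,0,2.45]
    - [-0.95,0,2.45]
    - [-0.95,0,2.45]
    - [-0.95,0,2.45]
    - [-0.35,0,0.8]
    - [-0.35,0,0.8]
    - [-0.1,0,0.28]
    - [-0.1,0,0.28]
    - [-0.05,0,0.14]
    - [-0.05,0,0.14]
    - [0,0,0]
  gripper: [1,1,1,1,1,1,1,1,1,1,1,1,1,1,1]

```text
time_s: 15.8
tool_pos: [0.4134, -0.289, 0.0338]
tool_rot: [179.8, -20.1, 24.0]
force: [0.3, -1.1, -1.8]
grip_width: 0.0138
grasp_force: 44.9
```

Request:
drive_tool:
  angular:
    - [0,0,0]
    - [0,0,0]
    - [0,0,0]
    - [0,0,0]
  delta_pos:
    - [-0.03,0,0.07]
    - [-0.03,0,0.07]
    - [0,0,0]
    - [0,0,0]
  gripper: [1,1,1,1]

```text
time_s: 16.2
tool_pos: [0.4132, -0.2891, 0.0323]
tool_rot: [179.8, -20.1, 24.0]
force: [-0.4, 0.3, 0.0]
grip_width: 0.0138
grasp_force: 44.9
```

Contact has begun, because the weight is off the wrist. I'll open the fingers and back out along the tool axis.

Request:
drive_tool:
  angular:
    - [0,0,0]
    - [0,0,0]
    - [0,0,0]
    - [0,0,0]
    - [0,0,0]
    - [0,0,0]
    - [0,0,0]
    - [0,0,0]
    - [0,0,0]
    - [0,0,0]
    - [0,0,0]
    - [0,0,0]
    - [0,0,0]
    - [0,0,0]
    - [0,0,0]
    - [0,0,0]
    - [0,0,0]
    - [0,0,0]
  delta_pos:
    - [0,0,0]
    - [0,0,0]
    - [0,0,0]
    - [0,0,0]
    - [0,0,0]
    - [0,0,0]
    - [0,0,0]
    - [0,0,-1]
    - [0,0,-2]
    - [0,0,-3]
    - [0,0,-3]
    - [0,0,-3]
    - [0,0,-3]
    - [0,0,-3]
    - [0,0,-3]
    - [0,0,-1]
    - [0,0,0]
    - [0,0,0]
  gripper: [2,3,4,5,5,5,5,5,5,5,5,5,5,5,5,5,5,5]

```text
time_s: 18.0
tool_pos: [0.3436, -0.3185, 0.2376]
tool_rot: [179.9, -20.1, 24.0]
force: [-0.1, 0.4, 0.0]
grip_width: 0.05
grasp_force: 0.0
```

```bash
python3 - <<'E'
from ik import *
a=eyes.read_camera('scene');b=eyes.read_camera('top')
c=[.472,-.264,.055];print(proj(b,c))
bx=np.array([.4435,.262,.1]) # pad
hinge_t=at_z(b,(150+(590-390)/5.571,168+85/5.571),.06)
print('hinge~',hinge_t)
ax=(hinge_t-bx)[:2];print('axis yaw',np.degrees(np.arctan2(ax[1],ax[0])),np.linalg.norm(ax))
plan([.4435,.262,.25],tool(20,0,0))
im=np.hstack([cv2.resize(b['pixels'][160:260,330:430],(390,390),interpolation=cv2.INTER_CUBIC),cv2.resize(b['pixels'][110:230,220:340],(390,390),interpolation=cv2.INTER_CUBIC)])
cv2.imwrite('pics/p7.png',im[:,:,::-1])
E
```

```text
[383.59131912 205.82219514]
hinge~ [0.52100964 0.24035561 0.06      ]
axis yaw -15.60227192324605 0.08047498886033501
pos [ 0.3435 -0.3181  0.2369] rpy [180. -20.  24.] q [ 16.4 -10.6  34.2 114.5 -14.3  69.4 -11.1] F [-0.4 -0.1 -0.6] w 0.0498 t 18.1
delta cm [ 31.2  -48.92   9.97] ang [-0.012 -0.349  0.069]
```

View pics/p7.png

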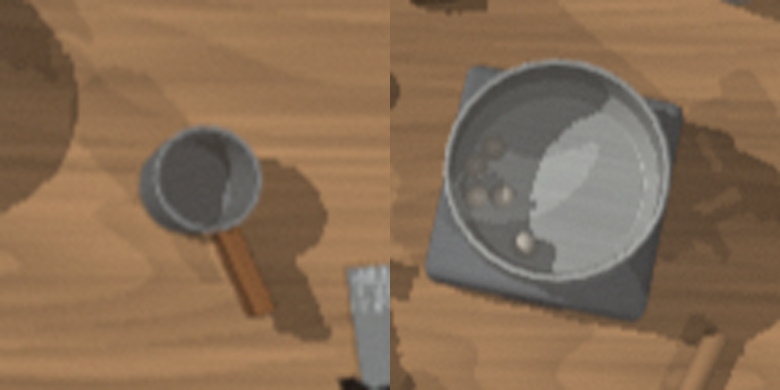

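The left crop shows the cup upright and empty at (208,180). The right crop shows five beads in the bowl, at (493,148), (475,168), (476,195), (503,195) and (525,240). Next I'll set the tool vertical, close the fingers and go above the grey pad.

Request:
drive_tool:
  angular:
    - [0,-0.0873,0]
    - [0,-0.0873,0]
    - [0,-0.0873,0]
    - [0,-0.0873,0]
    - [0,0,0]
    - [0,0,0]
    - [0,0,0]
    - [0,0,0]
    - [0,0,0]
    - [0,0,0]
    - [0,0,0]
    - [0,0,0]
    - [0,0,0]
    - [0,0,0]
    - [0,0,0]
    - [0,0,0]
    - [0,0,0]
    - [0,0,0]
    - [0,0,0]
    - [0,0,0]
  delta_pos:
    - [0,0,0]
    - [0,0,0]
    - [0,0,0]
    - [0,0,0]
    - [3.25,-2.53,0]
    - [3.25,-2.53,0]
    - [3.25,-2.53,0]
    - [3.25,-2.53,0]
    - [3.25,-2.53,0]
    - [3.25,-2.53,0]
    - [1.44,-3.78,0]
    - [1.44,-3.78,0]
    - [1.44,-3.78,0]
    - [1.44,-3.78,0]
    - [1.44,-3.78,0]
    - [1.44,-3.78,0]
    - [1.44,-3.78,0]
    - [1.44,-3.78,0]
    - [1.44,-3.78,0]
    - [0,0,0]
  gripper: [5,4,3,2,1,0,0,0,0,0,0,0,0,0,0,0,0,0,0,0]
  squeeze: 10

```text
time_s: 20.1
tool_pos: [0.4377, 0.2688, 0.236]
tool_rot: [-179.9, 0.1, 24.5]
force: [-0.6, 0.1, -1.0]
grip_width: 0.0001
grasp_force: 0.0
```

```bash
python3 - <<'E'
from ik import *
plan([.440,.263,.12],tool(24,0,0))
E
```

```text
pos [0.4377 0.2688 0.236 ] rpy [-1.799e+02  1.000e-01  2.450e+01] q [ -19.2    2.5  -15.7  101.8    0.6   75.8 -100.5] F [-0.6  0.1 -1. ] w 0.0001 t 20.1
delta cm [-0.02  0.64 11.6 ] ang [-0.001  0.001  0.009]
```

Request:
drive_tool:
  angular:
    - [0,0,0]
    - [0,0,0]
    - [0,0,0]
    - [0,0,0]
    - [0,0,0]
    - [0,0,0]
  delta_pos:
    - [0,0.3,3]
    - [0,0.3,3]
    - [0,0,3]
    - [0,0,1.6]
    - [0,0,0.8]
    - [0,0,0]
  gripper: [0,0,0,0,0,0]

```text
time_s: 20.7
tool_pos: [0.4423, 0.2558, 0.1221]
tool_rot: [179.8, 0.1, 24.0]
force: [-0.1, 0.1, 0.3]
grip_width: 0.0004
grasp_force: 0.0
```

```bash
python3 - <<'E'
from ik import *
plan([.440,.263,.097],tool(24,0,0))
a=eyes.read_camera('scene');save(a,'s9.png',(270,150,400,270),5)
E
```

```text
pos [0.4423 0.2558 0.1221] rpy [1.798e+02 1.000e-01 2.400e+01] q [ -18.9    7.5  -15.2  110.1    2.4   62.8 -101.1] F [-0.1  0.1  0.3] w 0.0004 t 20.7
delta cm [ 0.09 -0.76  2.51] ang [ 0.003  0.002 -0.001]
```

View pics/s9.png

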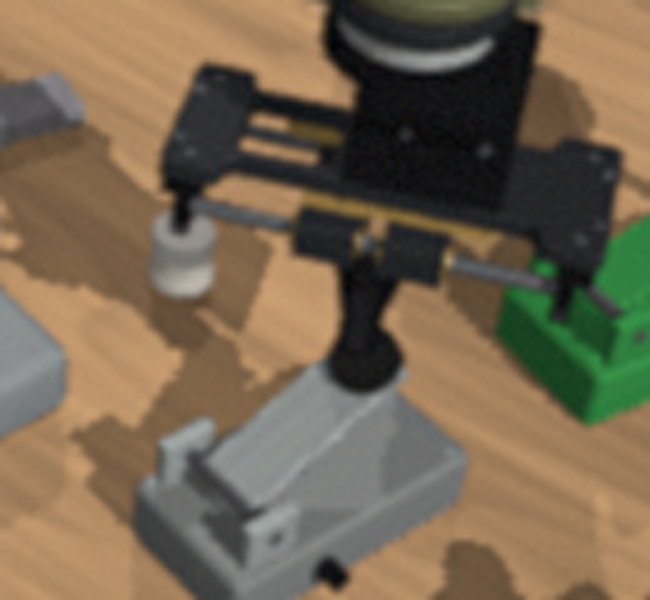

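The fingertips are just above the grey box's pad at about (365,355). I'll correct sideways by 7 mm and press.

Request:
drive_tool:
  angular:
    - [0,0,0]
    - [0,0,0]
    - [0,0,0]
    - [0,0,0]
    - [0,0,0]
    - [0,0,0]
    - [0,0,0]
    - [0,0,0]
    - [0,0,0]
  delta_pos:
    - [0.05,-0.7,0]
    - [0,0,0.5]
    - [0,0,0.5]
    - [0,0,0.4]
    - [0,0,0.4]
    - [0,0,0.3]
    - [0,0,0.3]
    - [0,0,0]
    - [0,0,0]
  gripper: [0,0,0,0,0,0,0,0,0]

```text
time_s: 21.65
tool_pos: [0.441, 0.2632, 0.0999]
tool_rot: [179.8, -0.1, 24.0]
force: [-2.0, 0.4, 3.5]
grip_width: 0.0003
grasp_force: 1.9
```

Request:
drive_tool:
  angular:
    - [0,0,0]
    - [0,0,0]
    - [0,0,0]
    - [0,0,0]
    - [0,0,0]
    - [0,0,0]
    - [0,0,0]
  delta_pos:
    - [0,0,0.15]
    - [0,0,0.15]
    - [0,0,0]
    - [0,0,0]
    - [0,0,0]
    - [0,0,0]
    - [0,0,0]
  gripper: [0,0,0,0,0,0,0]

```text
time_s: 22.35
tool_pos: [0.441, 0.2632, 0.0969]
tool_rot: [179.8, -0.1, 24.0]
force: [-2.7, 0.8, 4.0]
grip_width: 0.0008
grasp_force: 2.2
```

```bash
python3 - <<'E'
from h import *
plan([.441,.2632,.097])
a=eyes.read_camera('scene');b=eyes.read_camera('top')
print([(np.round(q['centre']).tolist(),round(q['p'],2)) for q in models.search_frame(b,'cup')],[(np.round(q['centre']).tolist(),round(q['p'],2)) for q in models.search_frame(a,'paddle_pad')])
plan([.441,.2632,.097])
E
```

```text
pos [0.441  0.2632 0.0969] rpy [ 1.798e+02 -1.000e-01  2.400e+01] q [ -19.6    9.3  -15.5  111.3    3.1   59.6 -102.4] F [-2.7  0.8  4. ] w 0.0008 t 22.35
delta cm [-0.   -0.   -0.01] ang [0. 0. 0.]
[([387.0, 211.0], 0.71)] [([408.0, 195.0], 0.76), ([397.0, 282.0], 0.65), ([332.0, 234.0], 0.61)]
pos [0.441  0.2632 0.0969] rpy [ 1.798e+02 -1.000e-01  2.400e+01] q [ -19.6    9.3  -15.5  111.3    3.1   59.6 -102.4] F [-1.8  1.4  6.2] w 0.0001 t 22.55
delta cm [-0.   -0.   -0.01] ang [0. 0. 0.]
```

The tip height is 0.083 m and the force is about 4–6 N, which matches half way down. I'll hand in now.

```bash
python3 -c "
from cell import env; print(env.sign_off())"
```

```text
the job is handed in; nothing more can be done
None
```

I handed the job in at about 23 s: all five beads are in the bowl, the empty cup stands upright and released, and the fingers hold the grey box's paddle about half way down; the hand-in gave back no verdict.

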